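# Key a pressure sensor into the calibration port and hold it home

## Task

Lift the yellow-capped pressure sensor out of the black stand, put its nose into the brass port of the steel manifold and turn the sensor until its key drops into the port's keyway. Push it fully home against the spring in the port, flange flat on the brass, and finish while still gripping it and holding it down there. Leave the other sensors and the loose things on the counter undisturbed.

Things in the scene. Friction and masses are not known exactly. Their poses are not given: they have to be found in the camera images.
- sensor: pressure sensor with the yellow cap, about 170 g, 100 mm tall, upright in a slot of the stand. Origin: on its axis at the bottom of its nose; z up, +x towards its key. From the bottom: round shaft of 17 mm diameter, 0 to 36 mm, the lowest 6 mm tapering to 9 mm; flange of 42 mm diameter, 36 to 42 mm; hexagon, 42 to 86 mm; cap of 22 mm diameter, to 100 mm. In the stand its bottom is 9 mm above the counter
- grip (a point): the place to grip the yellow-capped sensor: on its axis, 70 mm above its bottom, in the middle of the upper half of its hexagonal body, which is 27 mm across flats (42 to 86 mm height). The flats face the sensor's +-y, and 30 degrees either side of +-x
- key (a point): lower outer end of the yellow-capped sensor's key, 12 mm above its bottom and 12.5 mm from its axis, towards its +x. The key is 5 mm wide and runs up the shaft to the flange (12 to 36 mm height); below it the nose is plain and round. A black line on the cap, from its middle to the edge, and a red mark on the flange point to the key's side
- stand: black stand, fixed, 180 x 280 mm, 45 mm high, with two slots along its y, 27 mm wide and 85 mm apart, in which five sensors stand in six places about 85 mm apart (one place is empty). Origin: centre of its underside
- manifold: steel manifold block, fixed, 100 mm (x) by 160 mm (y), 40 mm high; on it a brass hub of 60 mm diameter that rises from 40 to 85 mm height, its axis 30 mm to +y of the block's centre; low plugs, below 60 mm, at the -y end. Origin: centre of its underside, z up; the hub's keyway points to the block's +x
- port (a point): centre of the port's mouth, on the flat top of the brass hub, 85 mm above the counter. The bore is upright, 20 mm in diameter. Until its key lies in the keyway a sensor stops with the key on the brass, its nose 12 mm deep; home is 36 mm deep, with the flange on the brass
- keyway (a point): point in the keyway, level with the hub's top, 12.5 mm from the port's axis towards the manifold's +x. The keyway is a groove 8 mm wide that reaches 15 mm from the axis and runs the whole depth of the bore; a red line on the brass marks it
- plunger (a joint): spring plunger (dark, 16 mm diameter) inside the port, 0 = up, its top 26 mm below the hub's top; it is pushed down by the sensor's nose: 10 mm (0.010) with the sensor home. It pushes back with about 5 N at first and 11 N at home, so a sensor let go rises again
- grey1: bystander sensor, grey cap, same shape as the yellow-capped one, standing in the black stand; origin as there
- grey2: bystander sensor, grey cap, same shape as the yellow-capped one, standing in the black stand; origin as there
- blue1: bystander sensor, blue cap, same shape as the yellow-capped one, standing in the black stand; origin as there
- blue2: bystander sensor, blue cap, same shape as the yellow-capped one, standing in the black stand; origin as there
- ring: blue aluminium adapter ring lying flat, 70 mm outside, 48 mm bore, 14 mm high; bystander. Origin: centre of its underside
- puck: clear acrylic puck, 50 mm diameter, 18 mm high; bystander. Origin: centre of its underside
- weight: steel weight on a rubber foot, 52 mm diameter, 66 mm high; bystander. Origin: centre of its underside

How it is judged:
By the outcome, as a careful person would: the job done as asked, in the order asked, and still so for the second after the job is handed in, while the arm keeps its last pose, push and grip.
It also fails if it takes over 45 s, if anything falls off the work surface, if the arm or the gripper's body presses on something with over 40 N, if the wrist force passes 120 N, or if a joint passes its speed limit or range.

## Robot

A 7-joint arm with a two-finger parallel gripper is mounted at the origin on the work surface. World frame = base frame: x ahead of the robot, y to its left, z up, the work surface at z = 0. Lengths are in m, angles in rad, forces in N, time in s.
With the tool pointing down it reaches from about 0.4 to 0.85 m from the base axis. Payload 4.5 kg.
Tool frame: the origin (TCP) lies at the very end of the fingers, on their centre line; the grasp point (between the pads) lies 19 mm behind it; z points along the fingers, y is the line along which they close (so a half turn about z gives the same grasp; the last joint's range is limited). The gripper opens to 88 mm and grips with 3 to 60 N. Pads are 18 mm wide; open, the fingers measure 123 mm over their backs; the gripper's body (75 mm by 187 mm) begins 45 mm behind the grasp point.
Start: joints at [-1.169, 0.689, -0.195, 1.565, 0.157, 0.902, -0.215], TCP at [0.225, 0.583, 0.239] pointing down, gripper open.
Joint ranges: [-3.01, 3.01], [-0.46, 2.08], [-1.47, 1.51], [0.13, 2.56], [-1, 4.14], [0.04, 2.09], [-2.66, 2.66]. Speed limits (rad/s): [2.57, 2.57, 3.14, 3.14, 3.14, 3.14, 3.14].

## Interface

Orientations are given as a unit quaternion [x, y, z, w].
In Python, from plant import r gives the robot as it stands. The module is installed in compiled form; this text tells all that it offers.
- The arm moves only by the tool step_arm, never from a script. Its argument "increments" is a list of rows, each a list of 2 entries, a list of its own where there are three numbers: the shift along the world's x, y, z in cm, then the turn, a rotation vector about the world's x, y, z in degrees. A call has exactly 10 rows; each row shifts and turns the commanded pose from where the row before left it; what a row does not reach is not made up. A row lasts 1/10 s, in which the tool goes at most 50 mm and 8.59 degrees, less where a joint would pass 70% of its speed; a pose out of reach is approached as far as the arm can. A call is refused whole if a number of a shift passes 5 or a number of a turn 8.59, either way. A call with a gripper value outside its range is refused whole. "fingers" is the opening, from 0 (shut) to 1 (fully open), set as the call begins (left out, the last holds). The fingers move at their own pace and stop on an object; "grip_force" is the grip in N (left out, the last holds). Time passes only in rows, so rows that do not move let the fingers close, or fill a call up. It gives the time, the measured TCP pose, the force, the opening and the grip force at its end, in the units of the state.
- r.get_state(): the state, without advancing time (a new reading comes with each control period).
- r.snapshot(name): name is "scene" or "top"; returns (picture, depth): 480x640x3 uint8, red, green, blue; 480x640 float32, m along the optical axis (not along the pixel's ray), 0 where there is no reading.
- r.calibration(name): a dict with "fov_y" (degrees; the focal length in pixels is half the picture's height over the tangent of half this angle, whatever the lens; pixels are square), "cx", "cy" (the principal point, pixels), "R" (3x3) and "t" (3): a world point X has camera coordinates R X + t. Camera axes: x right, y down, z forward; pixel columns grow to the right and rows downward; lengths in m; the calibration is good to about 2 mm. A picture is of the moment at which its call begins. calibration takes no time and is no camera call.
- r.finish_job(): hands the job in; it is judged then, once.
The state is a dict: "clock": time; "q": joint angles; "qd": joint speeds; "joint_torque": joint torques, N m; "tool_pos": TCP position; "eef_rot": TCP orientation; "contact_force": force on the tool from outside, world axes, zero at the start; "moment": the same for the moment, N m; "opening": opening from 0.0 (shut) to 1.0 (fully open); "finger_force": force on a finger pad.
Only numpy, scipy, OpenCV 4.12 (cv2) and the standard library are available. Lean on these libraries where they do the work, as an engineer would, in place of code of your own. Each camera call takes 0.05 s, during which the arm holds its last target. There are 200 camera calls.

## Working session

There is one attempt and no reset: what is moved stays moved. The work goes in short steps, Python scripts to look and compute and a tool call to move; the robot and the scene stay as the last step left them, time stands still between calls to the robot, and variables do not carry over. Pictures are saved under pics/ and viewed, at most 10 in all, crops included, and the job is handed in when it is done.

Besides the shell and the picture viewer there is one more tool, called after "Call:" by a JSON object that holds its "name" and its "arguments", one argument or row to a line. step_arm: Moves the arm, as the interface text tells. Its arguments: {"type":"object","properties":{"increments":{"type":"array","items":{"type":"array"}},"fingers":{"type":"number"},"grip_force":{"type":"number"}},"required":["increments"]}

```bash
mkdir -p pics; cat > h.py <<'E'
from plant import r
import numpy as np, cv2
def look(n,f):
    p,d=r.snapshot(n); np.savez(f'pics/{f}.npz',p=p,d=d); cv2.imwrite(f'pics/{f}.png',p[:,:,::-1]); return p,d
def cal(n):
    c=r.calibration(n); return 240/np.tan(np.radians(c['fov_y'])/2),c['cx'],c['cy'],np.array(c['R']),np.array(c['t'])
def ray(n,u,v,z):
    f,cx,cy,R,t=cal(n); d=R.T@np.array([(u-cx)/f,(v-cy)/f,1]); o=-R.T@t
    return o+d*(z-o[2])/d[2]
def proj(n,X):
    f,cx,cy,R,t=cal(n); c=R@np.array(X)+t; return c[:2]/c[2]*f+[cx,cy]
E
python3 - <<'E'
from h import *
s=r.get_state(); print({k:np.round(v,3) for k,v in s.items()})
for n in('scene','top'):
    look(n,n+'0'); f,cx,cy,R,t=cal(n); print(n,f,cx,cy,-R.T@t,R.round(3),r.calibration(n).keys())
E
```

```text
{'clock': np.float64(0.0), 'q': array([-1.169,  0.69 , -0.195,  1.566,  0.157,  0.903, -0.215]), 'qd': array([-0.   , -0.   ,  0.   ,  0.002,  0.001,  0.   , -0.001]), 'joint_torque': array([ 0.0000e+00, -5.2756e+01, -1.2670e+00, -1.5343e+01, -5.3000e-02,
        7.0000e-03,  0.0000e+00]), 'tool_pos': array([0.225, 0.583, 0.238]), 'eef_rot': array([ 0.183,  0.983, -0.001, -0.   ]), 'contact_force': array([-0.681, -0.037,  0.502]), 'moment': array([-0.019, -0.034,  0.026]), 'finger_force': np.float64(0.0), 'opening': np.float64(0.998)}
scene 563.4140284241461 318.3682903400186 238.1555686251956 [1.24000472 0.50590109 0.83042288] [[-0.703  0.71   0.023]
 [ 0.459  0.478 -0.749]
 [-0.543 -0.516 -0.662]] dict_keys(['fov_y', 'cx', 'cy', 'R', 't'])
top 457.3485209765012 317.5403929797684 238.45625014318128 [ 0.5085241  -0.06834205  1.10510086] [[-0.024 -1.    -0.002]
 [-0.995  0.025 -0.092]
 [ 0.092  0.    -0.996]] dict_keys(['fov_y', 'cx', 'cy', 'R', 't'])
```

View pics/scene0.png

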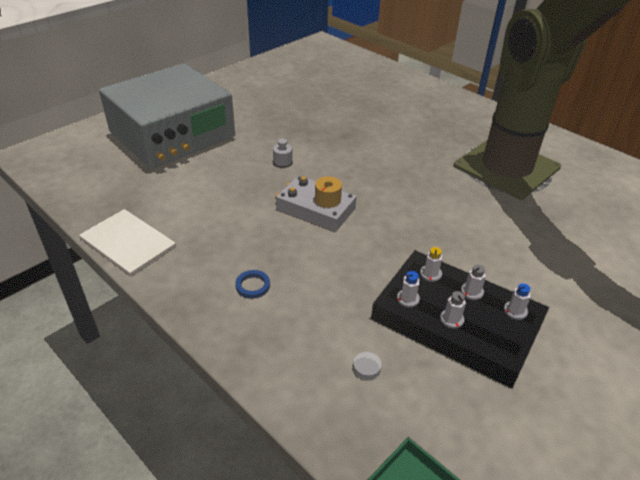

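View pics/top0.png

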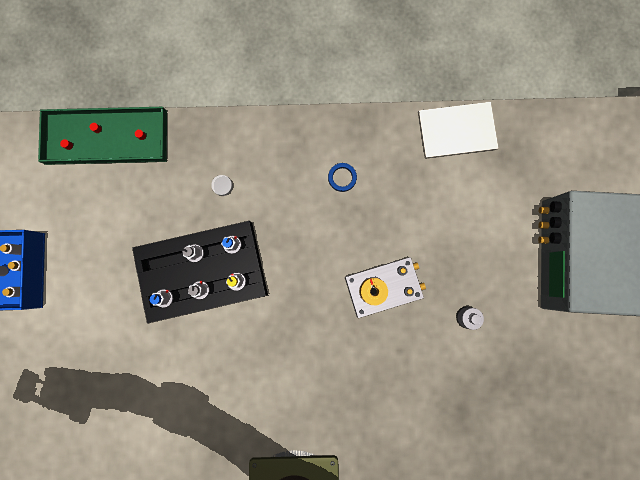

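The scene picture shows the yellow cap at (435,252) in the stand and the hub at (328,192). The top picture shows the cap at (237,281) and the hub at (374,292). Next I'll enlarge those four areas.

```bash
python3 - <<'E'
from h import *
t=cv2.imread('pics/top0.png'); s=cv2.imread('pics/scene0.png')
def crop(i,u,v,k=8,w=50,h=37): return cv2.resize(i[v:v+h,u:u+w],(400,296),interpolation=cv2.INTER_CUBIC)
im=np.vstack([np.hstack([crop(t,212,264),crop(t,349,274)]),np.hstack([crop(s,409,245),crop(s,303,172)])])
cv2.imwrite('pics/c0.png',im)
print('top cap',ray('top',237,281,.109),'top hub',ray('top',374,292,.085),'scene cap',ray('scene',435,250,.109),'scene hub',ray('scene',328,184,.085))
d=np.load('pics/top0.npz')['d']; print(d[292,374],d[286,366],d[281,237])
E
```

```text
top cap [0.51259207 0.1087899  0.109     ] top hub [ 0.48099289 -0.19028221  0.085     ] scene cap [0.51276602 0.1208584  0.109     ] scene hub [ 0.48318457 -0.18948068  0.085     ]
1.039065 1.0168535 1.0058341
```

View pics/c0.png

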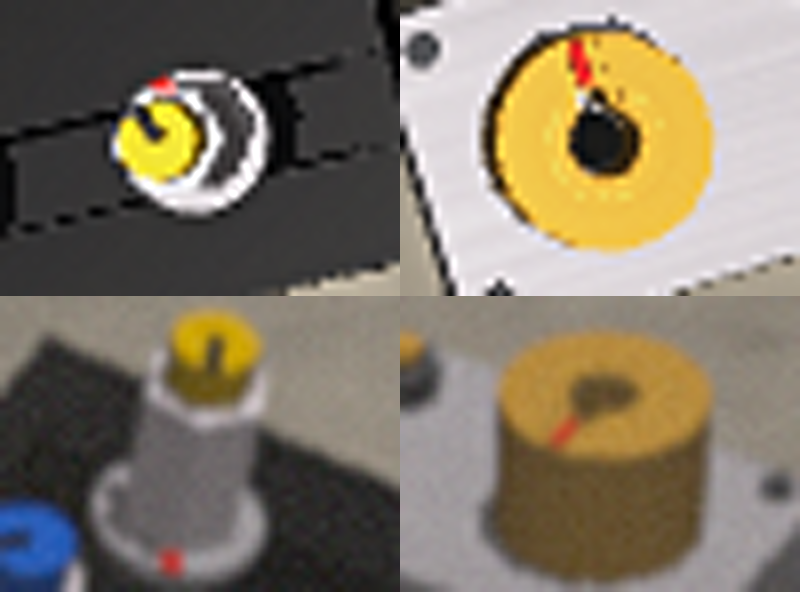

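The crop shows the yellow cap's centre at (232,281.3), with its line pointing up-left. The flange centre is at about (236,281.5) and its red mark at (232,274.5). The hub centre is at (374.4,291.4), with the red keyway line running out to (371,279.5).

```bash
python3 - <<'E'
from h import *
def q(n,x,y,u,v,z): return ray(n,u+(x+.5)/8-.5,v+(y+.5)/8-.5,z)
T=lambda x,y,z:q('top',x,y,212,264,z); H=lambda x,y,z:q('top',x-400,y,349,274,z)
S=lambda x,y,z:q('scene',x,y-296,409,245,z); HS=lambda x,y,z:q('scene',x-400,y-296,303,172,z)
cap=T(160,139,.109);fl=T(192,141,.051);red=T(160,84,.051);le=T(140,112,.109)
a=lambda v:np.degrees(np.arctan2(v[1],v[0]))
print('cap',cap,'fl',fl,'red',a(red-fl),np.linalg.norm(red-fl),'line',a(le-cap),np.linalg.norm(le-cap))
hub=H(604,140,.085);k=H(575,45,.085);print('hub',hub,a(k-hub),np.linalg.norm(k-hub))
c=S(216,340,.109);f=S(180,520,.051);rd=S(172,562,.051);l=S(211,366,.109)
print('scene',c,f,'red',a(rd-f),np.linalg.norm(rd-f),a(l-c))
h=HS(605,395,.085);k=HS(553,444,.085);print(h,a(k-h),np.linalg.norm(k-h))
# stand direction, top corners approx; manifold
A=ray('top',133,247,.045);B=ray('top',251,221,.045);print('stand edge',a(A-B),np.linalg.norm(A-B))
A=ray('top',346,276,.04);B=ray('top',410,257.5,.04);print('mani edge',a(A-B),np.linalg.norm(A-B))
q=r.get_state()['eef_rot']; 
from scipy.spatial.transform import Rotation as Ro
print(Ro.from_quat(q).as_matrix().round(3))
E
```

```text
cap [0.51301596 0.12058787 0.109     ] fl [0.51248108 0.12240797 0.051     ] red 28.739534329967775 0.018860819697767105 line 35.89202114572237 0.009171541099287112
hub [ 0.48305207 -0.19049464  0.085     ] 15.070734864851069 0.02733019886610329
scene [0.51213352 0.12170962 0.109     ] [0.51377355 0.12344418 0.051     ] red 28.82429755385637 0.015104804257929857 28.743752079979508
[ 0.48270813 -0.18935575  0.085     ] 12.605695823366169 0.027630410415465514
stand edge 101.13241809701782 0.2804520881888529
mani edge 104.64545706652235 0.1553145205991012
[[-0.933  0.359 -0.   ]
 [ 0.359  0.933 -0.002]
 [-0.    -0.002 -1.   ]]
```

Call:
{"name": "step_arm", "arguments": {
  "increments": [
    [[1.44, -2.3, 0], [0, 0, 0]],
    [[1.44, -2.3, 0], [0, 0, 0]],
    [[1.44, -2.3, 0], [0, 0, 0]],
    [[1.44, -2.3, 0], [0, 0, 0]],
    [[1.44, -2.3, 0], [0, 0, 0]],
    [[1.44, -2.3, 0], [0, 0, 0]],
    [[1.44, -2.3, 0], [0, 0, 0]],
    [[1.44, -2.3, 0], [0, 0, 0]],
    [[1.44, -2.3, 0], [0, 0, 0]],
    [[1.44, -2.3, 0], [0, 0, 0]]
  ],
  "fingers": 1
}}

```text
clock: 1.1
tool_pos: [0.369, 0.352, 0.2385]
eef_rot: [0.183, 0.983, -0.0, -0.0]
contact_force: [0.7, -0.5, 0.8]
opening: 0.992
finger_force: 0.0
```

Call:
{"name": "step_arm", "arguments": {
  "increments": [
    [[1.44, -2.3, 0], [0, 0, -1]],
    [[1.44, -2.3, 0], [0, 0, -1]],
    [[1.44, -2.3, 0], [0, 0, -1]],
    [[1.44, -2.3, 0], [0, 0, -1]],
    [[1.44, -2.3, 0], [0, 0, -1]],
    [[1.44, -2.3, 0], [0, 0, -1]],
    [[1.44, -2.3, 0], [0, 0, -1]],
    [[1.44, -2.3, 0], [0, 0, -1]],
    [[1.44, -2.3, 0], [0, 0, -1]],
    [[0, 0, 0], [0, 0, 0]]
  ]
}}

```text
clock: 2.1
tool_pos: [0.5001, 0.1418, 0.2383]
eef_rot: [0.263, 0.965, -0.001, 0.001]
contact_force: [0.1, -0.2, -0.5]
opening: 0.997
finger_force: 0.0
```

Call:
{"name": "step_arm", "arguments": {
  "increments": [
    [[0.65, -1.0, 0], [0, 0, 0]],
    [[0.65, -1.0, 0], [0, 0, 0]],
    [[0, 0, -2], [0, 0, 0]],
    [[0, 0, -2], [0, 0, 0]],
    [[0, 0, -2], [0, 0, 0]],
    [[0, 0, -2], [0, 0, 0]],
    [[0, 0, -2], [0, 0, 0]],
    [[0, 0, -1], [0, 0, 0]],
    [[0, 0, 0], [0, 0, 0]],
    [[0, 0, 0], [0, 0, 0]]
  ]
}}

```text
clock: 3.1
tool_pos: [0.5116, 0.1265, 0.1292]
eef_rot: [0.259, 0.966, 0.0, 0.0]
contact_force: [0.2, -0.7, 1.2]
opening: 1.002
finger_force: 0.0
```

```bash
python3 - <<'E'
from h import *
s,_=look('scene','scene1'); look('top','top1')
print(proj('scene',r.get_state()['tool_pos']))
t=cv2.imread('pics/top1.png'); s=cv2.imread('pics/scene1.png')
cv2.imwrite('pics/c1.png',cv2.resize(s[200:300,370:500],(780,600),interpolation=cv2.INTER_CUBIC))
E
```

```text
[439.46423657 243.1703784 ]
```

View pics/c1.png

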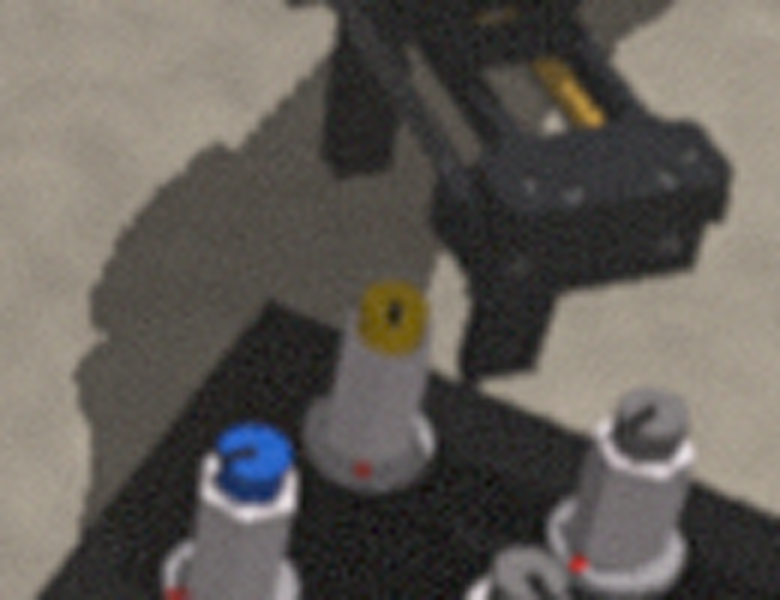

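The crop shows the fingers straddling the yellow cap, which is at (395,318). The gap is free and the neighbouring sensors are clear. I'll correct by about 5 mm, descend and grip.

Call:
{"name": "step_arm", "arguments": {
  "increments": [
    [[0.1, -0.45, 0], [0, 0, 0]],
    [[0, 0, -1.5], [0, 0, 0]],
    [[0, 0, -1.5], [0, 0, 0]],
    [[0, 0, -1.5], [0, 0, 0]],
    [[0, 0, -1.3], [0, 0, 0]],
    [[0, 0, -1.0], [0, 0, 0]],
    [[0, 0, 0], [0, 0, 0]],
    [[0, 0, 0], [0, 0, 0]],
    [[0, 0, 0], [0, 0, 0]],
    [[0, 0, 0], [0, 0, 0]]
  ]
}}

```text
clock: 4.2
tool_pos: [0.5127, 0.1218, 0.0613]
eef_rot: [0.259, 0.966, 0.0, 0.0]
contact_force: [-0.5, -0.5, -0.7]
opening: 1.0
finger_force: 0.0
```

Call:
{"name": "step_arm", "arguments": {
  "increments": [
    [[0, 0, 0], [0, 0, 0]],
    [[0, 0, 0], [0, 0, 0]],
    [[0, 0, 0], [0, 0, 0]],
    [[0, 0, 0], [0, 0, 0]],
    [[0, 0, 0], [0, 0, 0]],
    [[0, 0, 0], [0, 0, 0]],
    [[0, 0, 0], [0, 0, 0]],
    [[0, 0, 0], [0, 0, 0]],
    [[0, 0, 0], [0, 0, 0]],
    [[0, 0, 0], [0, 0, 0]]
  ],
  "fingers": 0,
  "grip_force": 40
}}

```text
clock: 5.2
tool_pos: [0.5121, 0.1215, 0.0607]
eef_rot: [0.259, 0.966, -0.0, -0.0]
contact_force: [-1.3, -0.6, 0.3]
opening: 0.3
finger_force: 40.0
```

Opening 0.30 is 26.5 mm, so the gripper is across the flats. Now lift and carry.

Call:
{"name": "step_arm", "arguments": {
  "increments": [
    [[0, 0, 0.5], [0, 0, 0]],
    [[0, 0, 1], [0, 0, 0]],
    [[0, 0, 1.5], [0, 0, 0]],
    [[0, 0, 1.5], [0, 0, 0]],
    [[0, 0, 1.5], [0, 0, 0]],
    [[0, 0, 2], [0, 0, 0]],
    [[0, 0, 2], [0, 0, 0]],
    [[0, 0, 2], [0, 0, 0]],
    [[0, 0, 1], [0, 0, 0]],
    [[0, 0, 0], [0, 0, 0]]
  ]
}}

```text
clock: 6.2
tool_pos: [0.5131, 0.1219, 0.1923]
eef_rot: [0.26, 0.966, 0.001, 0.001]
contact_force: [0.0, 0.6, -1.9]
opening: 0.302
finger_force: 40.0
```

Call:
{"name": "step_arm", "arguments": {
  "increments": [
    [[-0.15, -1.0, 0], [0, 0, -1]],
    [[-0.15, -1.6, 0], [0, 0, -1]],
    [[-0.15, -1.6, 0], [0, 0, -1]],
    [[-0.15, -1.6, 0], [0, 0, -1]],
    [[-0.15, -1.6, 0], [0, 0, -1]],
    [[-0.15, -1.6, 0], [0, 0, -1]],
    [[-0.15, -1.6, 0], [0, 0, -1]],
    [[-0.15, -1.6, 0], [0, 0, -1]],
    [[-0.15, -1.6, 0], [0, 0, -1]],
    [[-0.15, -1.6, 0], [0, 0, -1]]
  ]
}}

```text
clock: 7.2
tool_pos: [0.497, -0.0339, 0.1907]
eef_rot: [0.344, 0.939, -0.0, 0.0]
contact_force: [0.5, 0.2, -2.2]
opening: 0.303
finger_force: 40.0
```

Call:
{"name": "step_arm", "arguments": {
  "increments": [
    [[-0.15, -1.6, 0], [0, 0, -1]],
    [[-0.15, -1.6, 0], [0, 0, -1]],
    [[-0.15, -1.6, 0], [0, 0, -1]],
    [[-0.15, -1.6, 0], [0, 0, -1]],
    [[-0.15, -1.6, 0], [0, 0, -1]],
    [[-0.15, -1.6, 0], [0, 0, -0.5]],
    [[-0.15, -1.6, 0], [0, 0, 0]],
    [[-0.15, -1.6, 0], [0, 0, 0]],
    [[-0.15, -1.6, 0], [0, 0, 0]],
    [[0, 0, 0], [0, 0, 0]]
  ]
}}

```text
clock: 8.2
tool_pos: [0.4828, -0.1798, 0.1907]
eef_rot: [0.39, 0.921, -0.001, 0.0]
contact_force: [0.0, -0.2, -1.2]
opening: 0.299
finger_force: 40.0
```

Call:
{"name": "step_arm", "arguments": {
  "increments": [
    [[-0.1, -1.1, 0], [0, 0, 0]],
    [[0, 0, -0.5], [0, 0, 0]],
    [[0, 0, -0.5], [0, 0, 0]],
    [[0, 0, -0.5], [0, 0, 0]],
    [[0, 0, -0.5], [0, 0, 0]],
    [[0, 0, -0.5], [0, 0, 0]],
    [[0, 0, 0], [0, 0, 0]],
    [[0, 0, 0], [0, 0, 0]],
    [[0, 0, 0], [0, 0, 0]],
    [[0, 0, 0], [0, 0, 0]]
  ]
}}

```text
clock: 9.2
tool_pos: [0.483, -0.1873, 0.166]
eef_rot: [0.387, 0.922, 0.0, 0.0]
contact_force: [0.3, -0.1, -2.1]
opening: 0.304
finger_force: 40.0
```

```bash
python3 - <<'E'
from h import *
s,_=look('scene','scene2'); look('top','top2')
t=cv2.imread('pics/top2.png'); s=cv2.imread('pics/scene2.png')
p=r.get_state()['tool_pos']; x=proj('scene',p+[0,0,-.051]); print(p,'nose exp',x,'hub centre',proj('scene',[.483,-.190,.085]))
cv2.imwrite('pics/c2.png',np.hstack([cv2.resize(s[140:215,290:365],(600,600),interpolation=cv2.INTER_CUBIC)]))
E
```

```text
[ 0.48294644 -0.18734162  0.16596021] nose exp [329.23266453 173.33514303] hub centre [327.89063269 183.8673582 ]
```

View pics/c2.png

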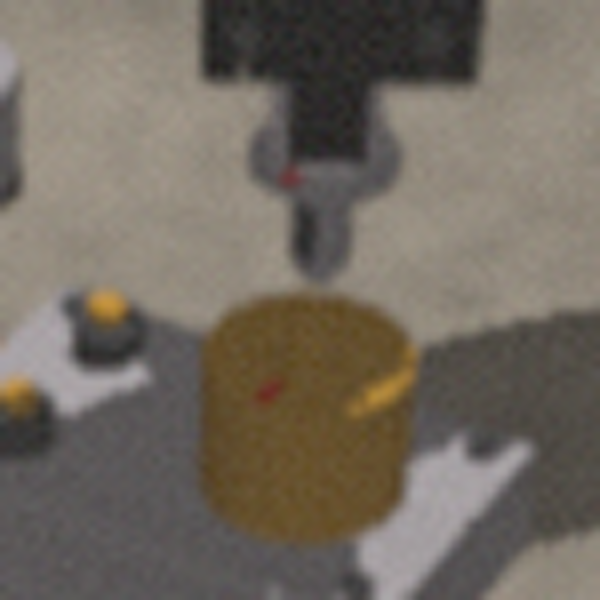

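The crop shows the nose tip at (318,270), where it was predicted, so the sensor sits straight in the grip. The hub is below it and the red keyway mark is at (268,390). I'll correct y by −2.5 mm and lower the nose into the mouth.

Call:
{"name": "step_arm", "arguments": {
  "increments": [
    [[0, -0.25, 0], [0, 0, 0]],
    [[0, 0, -0.6], [0, 0, 0]],
    [[0, 0, -0.6], [0, 0, 0]],
    [[0, 0, -0.6], [0, 0, 0]],
    [[0, 0, -0.5], [0, 0, 0]],
    [[0, 0, -0.4], [0, 0, 0]],
    [[0, 0, -0.4], [0, 0, 0]],
    [[0, 0, -0.4], [0, 0, 0]],
    [[0, 0, -0.2], [0, 0, 0]],
    [[0, 0, 0], [0, 0, 0]]
  ]
}}

```text
clock: 10.3
tool_pos: [0.4824, -0.1901, 0.1284]
eef_rot: [0.387, 0.922, -0.0, -0.0]
contact_force: [-1.4, -1.3, -3.5]
opening: 0.303
finger_force: 40.0
```

Call:
{"name": "step_arm", "arguments": {
  "increments": [
    [[0, 0, -0.2], [0, 0, 0]],
    [[0, 0, -0.2], [0, 0, 0]],
    [[0, 0, -0.2], [0, 0, 0]],
    [[0, 0, -0.2], [0, 0, 0]],
    [[0, 0, 0], [0, 0, 0]],
    [[0, 0, 0], [0, 0, 0]],
    [[0, 0, 0], [0, 0, 0]],
    [[0, 0, 0], [0, 0, 0]],
    [[0, 0, 0], [0, 0, 0]],
    [[0, 0, 0], [0, 0, 0]]
  ]
}}

```text
clock: 11.3
tool_pos: [0.4825, -0.1901, 0.1206]
eef_rot: [0.387, 0.922, -0.0, -0.0]
contact_force: [-2.1, -4.0, -5.1]
opening: 0.303
finger_force: 40.0
```

Call:
{"name": "step_arm", "arguments": {
  "increments": [
    [[-0.04, -0.08, 0], [0, 0, 0]],
    [[0, 0, -0.2], [0, 0, 0]],
    [[0, 0, -0.2], [0, 0, 0]],
    [[0, 0, -0.2], [0, 0, 0]],
    [[0, 0, -0.1], [0, 0, 0]],
    [[0, 0, 0], [0, 0, 0]],
    [[0, 0, 0], [0, 0, 0]],
    [[0, 0, 0], [0, 0, 0]],
    [[0, 0, 0], [0, 0, 0]],
    [[0, 0, 0], [0, 0, 0]]
  ]
}}

```text
clock: 12.3
tool_pos: [0.4826, -0.1904, 0.1137]
eef_rot: [0.387, 0.922, 0.0, 0.0]
contact_force: [-0.5, -2.5, -3.2]
opening: 0.303
finger_force: 40.0
```

```bash
python3 - <<'E'
from h import *
s,_=look('scene','scene3'); st=r.get_state(); print(st['tool_pos'],st['contact_force'],st['moment'])
s=cv2.imread('pics/scene3.png')
cv2.imwrite('pics/c3.png',cv2.resize(s[140:215,290:365],(600,600),interpolation=cv2.INTER_CUBIC))
E
```

```text
[ 0.48254479 -0.19041307  0.11367122] [-0.90217324 -2.25420354 -2.90983884] [-0.65198908  0.22119136  0.03284282]
```

View pics/c3.png

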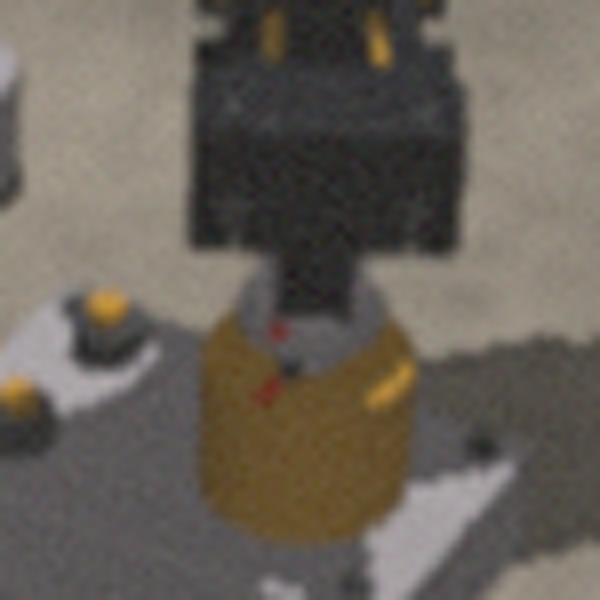

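The crop shows the flange's red mark at (280,330) in line with the hub's red mark at (268,390), and the key is in the keyway. The flange is about 13 mm above the brass. I'll push down against the spring.

Call:
{"name": "step_arm", "arguments": {
  "increments": [
    [[0, -0.05, 0], [0, 0, 0]],
    [[0, 0, -0.2], [0, 0, 0]],
    [[0, 0, -0.2], [0, 0, 0]],
    [[0, 0, -0.2], [0, 0, 0]],
    [[0, 0, -0.2], [0, 0, 0]],
    [[0, 0, -0.2], [0, 0, 0]],
    [[0, 0, 0], [0, 0, 0]],
    [[0, 0, 0], [0, 0, 0]],
    [[0, 0, 0], [0, 0, 0]],
    [[0, 0, 0], [0, 0, 0]]
  ]
}}

```text
clock: 13.35
tool_pos: [0.4829, -0.1908, 0.1042]
eef_rot: [0.387, 0.922, 0.0, 0.0]
contact_force: [-0.7, -0.7, 6.1]
opening: 0.302
finger_force: 40.0
```

Call:
{"name": "step_arm", "arguments": {
  "increments": [
    [[0, 0, -0.1], [0, 0, 0]],
    [[0, 0, -0.1], [0, 0, 0]],
    [[0, 0, -0.1], [0, 0, 0]],
    [[0, 0, -0.05], [0, 0, 0]],
    [[0, 0, -0.05], [0, 0, 0]],
    [[0, 0, 0], [0, 0, 0]],
    [[0, 0, 0], [0, 0, 0]],
    [[0, 0, 0], [0, 0, 0]],
    [[0, 0, 0], [0, 0, 0]],
    [[0, 0, 0], [0, 0, 0]]
  ]
}}

```text
clock: 14.35
tool_pos: [0.4829, -0.1908, 0.1007]
eef_rot: [0.387, 0.922, 0.0, 0.001]
contact_force: [-2.7, -0.4, 10.8]
opening: 0.305
finger_force: 40.0
```

Call:
{"name": "step_arm", "arguments": {
  "increments": [
    [[0, 0, -0.05], [0, 0, 0]],
    [[0, 0, -0.05], [0, 0, 0]],
    [[0, 0, 0], [0, 0, 0]],
    [[0, 0, 0], [0, 0, 0]],
    [[0, 0, 0], [0, 0, 0]],
    [[0, 0, 0], [0, 0, 0]],
    [[0, 0, 0], [0, 0, 0]],
    [[0, 0, 0], [0, 0, 0]],
    [[0, 0, 0], [0, 0, 0]],
    [[0, 0, 0], [0, 0, 0]]
  ]
}}

```text
clock: 15.35
tool_pos: [0.4829, -0.1908, 0.1006]
eef_rot: [0.387, 0.922, 0.0, 0.001]
contact_force: [-3.3, 0.4, 20.2]
opening: 0.3
finger_force: 40.0
```

The sensor is on a hard stop at z 0.1006, where home was predicted. About 10 N is pressing beyond the spring. One check picture before handing in.

```bash
python3 - <<'E'
from h import *
look('scene','scene4'); st=r.get_state(); print(st['tool_pos'],st['contact_force'],st['moment'])
s=cv2.imread('pics/scene4.png')
cv2.imwrite('pics/c4.png',cv2.resize(s[140:215,290:365],(600,600),interpolation=cv2.INTER_CUBIC))
E
```

```text
[ 0.48291063 -0.19088353  0.10060767] [-3.96035426  0.69873999 20.1933193 ] [0.22884698 0.81403395 0.01791549]
```

View pics/c4.png

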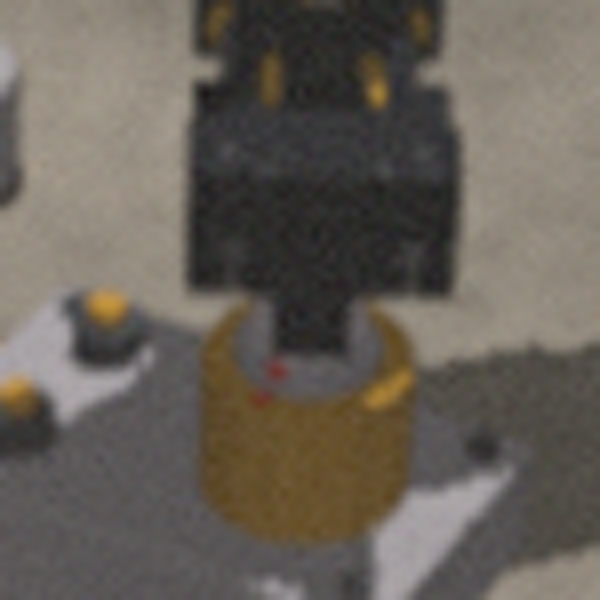

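The crop shows the flange seated on the brass, with its red mark at (278,372) meeting the keyway mark at (263,400). The fingers are still holding it.

```bash
python3 -c "
from plant import r
print(r.finish_job())"
```

```text
the job is handed in; nothing more can be done
None
```

The yellow-capped sensor is fully home in the brass port, key in the keyway and flange on the brass, still gripped at 40 N and held down with about 20 N; I handed the job in at about 15.4 s on the robot's clock. I turned it about 15.5° in the air on the way over, so the key went straight into the keyway with no turning in the port.

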